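# Find the loose lever nut on a filter holder, snug it and tag it

### The arm

A 7-joint arm with a two-finger parallel gripper is mounted at the origin on the work surface. World frame = base frame: x ahead of the robot, y to its left, z up, the work surface at z = 0. Lengths are in m, angles in rad, forces in N, time in s.
With the tool pointing down it reaches from about 0.4 to 0.85 m from the base axis. Payload 10.4 kg.
Tool frame: the origin (TCP) lies midway between the tips of the shut fingers; the grasp point (between the pads) lies 19 mm behind it (bot.grip_point_offset is the distance from the TCP to the grasp point, in m); z points along the fingers, y is the direction in which the jaws open and shut (so a half turn about z gives the same grasp; the last joint's range is limited). The gripper opens to 85 mm and grips with 20 to 120 N. Pads are 22 mm wide; open, the fingers measure 114 mm over their backs; the gripper's body (76 mm by 85 mm) begins 54 mm behind the grasp point. The pads swing forward as they close: fully open they stand 13 mm farther back than shut.
Start: joints at [1.232, 0.332, -0.065, 1.46, 0.022, 1.35, -0.088], TCP at [0.194, -0.594, 0.231] pointing down, gripper open.
Joint ranges: [-2.6, 2.6], [-0.5, 2.12], [-1.47, 1.34], [0.16, 2.42], [-1.27, 4.41], [0.06, 2.06], [-2.6, 2.6]. Speed limits (rad/s): [2.22, 2.22, 2.79, 2.79, 3.14, 3.14, 3.14].

### API

Orientations are given as a unit quaternion [w, x, y, z].
In Python, from plant import bot gives the robot as it stands.
- The arm moves only by the tool send_rows, never from a script. Its argument "motion" is a list of rows, each a list of 7 numbers: the shift along the tool's x, y, z in m, then the turn, a rotation vector about the tool's x, y, z in degrees, then the opening, from -1 (shut) to 1 (fully open). In form: [[tx, ty, tz, ax, ay, az, fingers], ...]. A call has 1 to 8 rows; each row is the pose to reach, as a shift and turn from the pose commanded when the call began, along the tool's axes at that moment; what a row does not reach only later rows make up. A row lasts 1/8 s, in which the tool goes at most 62.5 mm and 10.7 degrees, less where a joint would pass 70% of its speed; a pose out of reach is approached as far as the arm can. A call with a gripper value outside its range is refused whole. The fingers move at their own pace and stop on an object; "force" is the grip in N (left out, the last holds). Time passes only in rows, so rows that repeat a pose let the fingers close. It gives the time, the measured TCP pose, the force and the opening at its end, in the units of the state.
- bot.get_obs(): the state, without advancing time (a new reading comes with each control period).
- bot.capture(name): name is "side" or "top" or "wrist"; returns the picture (400x640x3 uint8, red, green, blue); there is no depth.
- bot.get_calibration(name): a dict with "intrinsics" (3x3 intrinsics, pixels), "k1" (the pictures are not rectified: a ray, as slopes to the right and down, at radius r is drawn at 1 + k1 r^2 times it, then the intrinsics apply), "cam_to_world" (4x4, takes a point from camera to world coordinates); the wrist camera has in their place "mount" (4x4, takes a point from camera to tool coordinates, whose origin is the TCP and whose axes are the flange's). Camera axes: x right, y up, looking along -z (the intrinsics and any distortion apply to the point x, -y, -z); pixel columns grow to the right and rows downward; lengths in m; the calibration is good to about 2 mm. A picture is of the moment at which its call begins: read the wrist's pose just before it. get_calibration takes no time and is no camera call.
- bot.job_done(): hands the job in, once; it reports no verdict.
The state is a dict: "time": time; "joints": joint angles; "dq": joint speeds; "effort": joint torques, N m; "ee_pos": TCP position; "tool_rot": TCP orientation; "contact_force": force on the tool from outside, world axes, zero at the start; "torque": the same for the moment, N m; "finger_gap": opening from 0.0 (shut) to 1.0 (fully open).
Only numpy, scipy, OpenCV 4.12 (cv2) and the standard library are available. Lean on these libraries where they do the work, as an engineer would, in place of code of your own. Each camera call takes 0.05 s, during which the arm holds its last target.

### The job

One of the three lever nuts on the steel filter holder is loose: with closed fingers push the sleeves of the levers clockwise (seen from above) with about 12 N, never more than 25 N, to find the one that gives, and turn that one on until it comes up firm at the same 12 N. Then drop the white tag collar over that nut's stud so that it lies flat on the hub, let go, and leave the other things on the bench where they are.

Things in the scene. Friction and masses are not known exactly. Their poses are not given: they have to be found in the camera images.
- holder: stainless-steel pressure filter holder, fixed to the bench: two round plates 170 mm in diameter on short legs, top face at 105 mm height, a short inlet pipe (28 mm across) in the middle up to 141 mm. Origin under its centre at bench height. Three lever nuts stand on its top plate on a 130 mm circle, 120 degrees apart.
- collar: loose tag collar: a plain white plastic ring, 40 mm outside diameter, 22 mm hole, 20 mm tall, 20 to 45 g, lying flat on the bench to the left of the holder. Origin at the centre of its underside, z up along its axis.
- lever_1: lever nut 1, turning about a vertical axis: steel hub 30 mm in diameter with its top 33 mm above the origin, a 10 mm stud on it, and a straight lever arm pointing outward. Origin on the turning axis at the plate's top face (105 mm over the bench); x along the arm, z up. Tightens clockwise seen from above; cannot be undone past its start. Exactly one of the three is loose, any of them.
- grip_1 (a point): centre of the grey sleeve on the arm of lever nut 1, the place to push: 48 mm from the turning axis, 17 mm above the plate's top face. Sleeve 13 mm in diameter, 33 to 63 mm from the axis. If the nut is tight the sleeve only springs, about 3 mm at 12 N (meet it slowly, the force climbs fast); if loose it turns at about 4 N and comes up firm after 28 to 46 degrees.
- stud_1 (a point): centre of the top end of the 10 mm stud of lever nut 1, on its turning axis, 26 mm above the hub's top on which a collar would lie.
- lever_2: lever nut 2, turning about a vertical axis: steel hub 30 mm in diameter with its top 33 mm above the origin, a 10 mm stud on it, and a straight lever arm pointing outward. Origin on the turning axis at the plate's top face (105 mm over the bench); x along the arm, z up. Tightens clockwise seen from above; cannot be undone past its start. Exactly one of the three is loose, any of them.
- grip_2 (a point): centre of the grey sleeve on the arm of lever nut 2, the place to push: 48 mm from the turning axis, 17 mm above the plate's top face. Sleeve 13 mm in diameter, 33 to 63 mm from the axis. If the nut is tight the sleeve only springs, about 3 mm at 12 N (meet it slowly, the force climbs fast); if loose it turns at about 4 N and comes up firm after 28 to 46 degrees.
- stud_2 (a point): centre of the top end of the 10 mm stud of lever nut 2, on its turning axis, 26 mm above the hub's top on which a collar would lie.
- lever_3: lever nut 3, turning about a vertical axis: steel hub 30 mm in diameter with its top 33 mm above the origin, a 10 mm stud on it, and a straight lever arm pointing outward. Origin on the turning axis at the plate's top face (105 mm over the bench); x along the arm, z up. Tightens clockwise seen from above; cannot be undone past its start. Exactly one of the three is loose, any of them.
- grip_3 (a point): centre of the grey sleeve on the arm of lever nut 3, the place to push: 48 mm from the turning axis, 17 mm above the plate's top face. Sleeve 13 mm in diameter, 33 to 63 mm from the axis. If the nut is tight the sleeve only springs, about 3 mm at 12 N (meet it slowly, the force climbs fast); if loose it turns at about 4 N and comes up firm after 28 to 46 degrees.
- stud_3 (a point): centre of the top end of the 10 mm stud of lever nut 3, on its turning axis, 26 mm above the hub's top on which a collar would lie.
- boss_1: fixed steel washer (34 mm) under lever nut 1, part of the holder, same axis and origin; its x axis points where the lever points at the start.
- boss_2: fixed steel washer (34 mm) under lever nut 2, part of the holder, same axis and origin; its x axis points where the lever points at the start.
- boss_3: fixed steel washer (34 mm) under lever nut 3, part of the holder, same axis and origin; its x axis points where the lever points at the start.
- reagent: bystander, loose, not to be disturbed: amber bottle, 64 mm wide, 130 mm tall; origin at its underside centre
- beaker: bystander, loose, not to be disturbed: clear beaker, 72 mm wide, 85 mm tall; origin at its underside centre
- jar: bystander, loose, not to be disturbed: white jar with grey lid, 60 mm wide and tall; origin at its underside centre
- driver: bystander, loose, not to be disturbed: screwdriver lying on the bench; origin at its underside
- gasket: bystander, loose, not to be disturbed: flat black rubber ring, 68 mm wide, 6 mm thick; origin at its underside centre
- dish: bystander, loose, not to be disturbed: shallow steel dish, 90 mm wide; origin at its underside centre
Things that resemble listed ones, but are neither listed nor needed, are in the scene too. Several things look just like the collar: the one meant starts farthest from the robot's base.

How it is judged:
By the outcome, as a careful person would: the job done as asked, in the order asked, and still so for the second after the job is handed in, with the robot touching nothing.
It also fails if it takes over 72 s, if anything falls off the work surface, if the arm or the gripper's body presses on something with over 40 N, if the wrist force passes 120 N, or if a joint passes its speed limit or range.

## Working session

There is one attempt and no reset: what is moved stays moved. The work goes in short steps, Python scripts to look and compute and a tool call to move; the robot and the scene stay as the last step left them, time stands still between calls to the robot, and variables do not carry over. Pictures are saved under pics/ and viewed, and the job is handed in when it is done.

Besides the shell and the picture viewer there is one more tool, called as name([rows], argument=value, ...), one row to a line, values as JSON. send_rows: Moves the arm, as the interface text tells. Its arguments: {"type":"object","properties":{"motion":{"type":"array"},"force":{"type":"number"}},"required":["motion"]}

```bash
ls; mkdir -p pics
python3 - <<'E'
from plant import bot
import cv2, numpy as np
o=bot.get_obs()
print(o)
print(bot.grip_point_offset)
for n in ["side","top","wrist"]:
    print(n,bot.get_calibration(n))
    im=bot.capture(n); cv2.imwrite(f"pics/{n}0.png",im[:,:,::-1])
E
```

```text
pics
{'time': 0.0, 'joints': array([ 1.23238844,  0.33287869, -0.06469771,  1.46095488,  0.02161377,
        1.34988623, -0.08851316]), 'dq': array([ 0.00143663,  0.00075531,  0.00043175, -0.0004377 , -0.00146039,
       -0.000876  ,  0.00015295]), 'effort': array([ 5.16677865e-04, -6.25446582e+01,  4.91512008e-02, -3.91594291e+01,
        1.61214540e-02,  1.00448666e-02,  7.21858123e-05]), 'ee_pos': array([ 0.19398733, -0.59373618,  0.23050519]), 'tool_rot': array([-6.99229320e-04,  9.87558096e-01,  1.57252962e-01, -1.52093702e-04]), 'contact_force': array([ 0.04729863,  0.44271282, -0.09273514]), 'torque': array([ 0.01118317, -0.01601712,  0.08104889]), 'finger_gap': 0.9987096545385576}
0.0187
side {'intrinsics': array([[420.93486262,   0.        , 323.49381525],
       [  0.        , 420.93486262, 197.37200777],
       [  0.        ,   0.        ,   1.        ]]), 'k1': -0.08836929176976131, 'cam_to_world': array([[-0.86480171,  0.24720102, -0.43704652,  0.03821568],
       [-0.50209722, -0.41872888,  0.75667992,  0.88560943],
       [ 0.00404805,  0.87381793,  0.48623639,  0.6669
[... 390 characters left out ...]
53602,  0.01792829],
       [-0.02336831,  0.17057011,  0.9850684 ,  1.41150881],
       [ 0.        ,  0.        ,  0.        ,  1.        ]])}
wrist {'intrinsics': array([[334.11062029,   0.        , 320.27641401],
       [  0.        , 334.11062029, 200.36172151],
       [  0.        ,   0.        ,   1.        ]]), 'k1': -0.013298121213585786, 'mount': array([[-3.89566389e-04,  9.65126121e-01,  2.61785062e-01,
         6.66695900e-02],
       [ 9.99999910e-01,  3.31966230e-04,  2.64251418e-04,
         5.22152267e-04],
       [ 1.68132146e-04,  2.61785141e-01, -9.65126164e-01,
        -1.41003898e-01],
       [ 0.00000000e+00,  0.00000000e+00,  0.00000000e+00,
         1.00000000e+00]])}
```

View pics/top0.png

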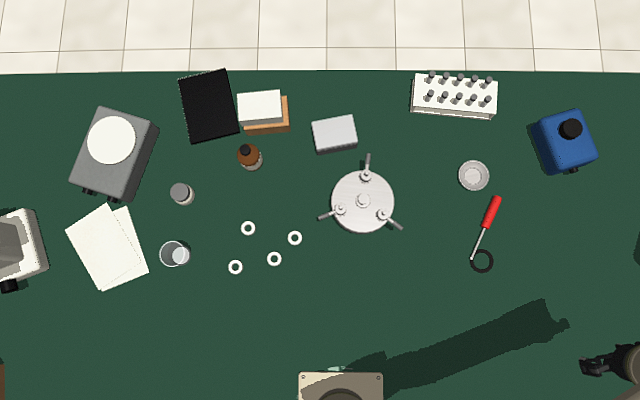

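View pics/side0.png

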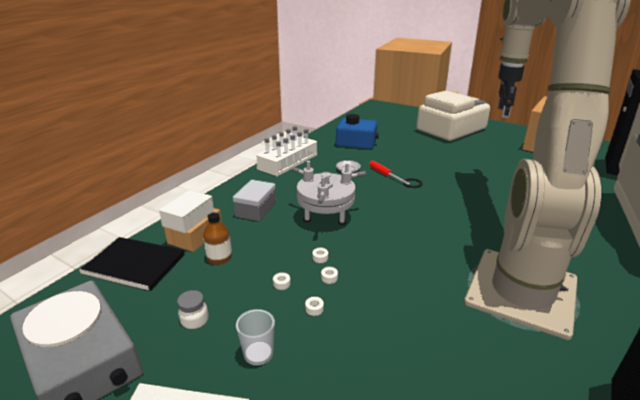

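Run:
```python
import cv2
im=cv2.imread("pics/top0.png")
cv2.imwrite("pics/top0c.png",cv2.resize(im[60:240,220:420],None,fx=4,fy=4,interpolation=cv2.INTER_CUBIC)[:600])
```

```text
(no output)
```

View pics/top0c.png

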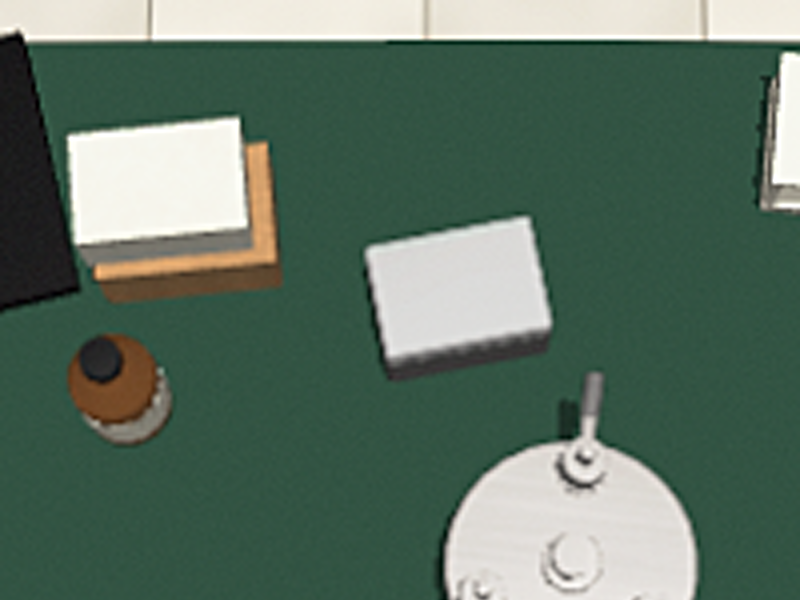

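```bash
cat > h.py <<'E'
import numpy as np, cv2
from plant import bot
from scipy.spatial.transform import Rotation as R
def Rq(q): return R.from_quat([q[1],q[2],q[3],q[0]])
def cam(n,obs=None):
    c=bot.get_calibration(n)
    if n!="wrist": return c['intrinsics'],c['k1'],np.array(c['cam_to_world'])
    o=obs or bot.get_obs()
    T=np.eye(4);T[:3,:3]=Rq(o['tool_rot']).as_matrix();T[:3,3]=o['ee_pos']
    return c['intrinsics'],c['k1'],T@c['mount']
def ray(C,u,v):
    K,k1,T=C
    d=np.array([(u-K[0,2])/K[0,0],(v-K[1,2])/K[1,1]])
    p=d.copy()
    for _ in range(20): p=d/(1+k1*(p@p))
    w=T[:3,:3]@np.array([p[0],-p[1],-1.]); return T[:3,3],w
def atz(C,u,v,z):
    o,w=ray(C,u,v); return o+w*(z-o[2])/w[2]
def proj(C,P):
    K,k1,T=C
    c=T[:3,:3].T@(np.asarray(P,float)-T[:3,3]); p=np.array([c[0],-c[1]])/-c[2]
    p=p*(1+k1*(p@p)); return p[0]*K[0,0]+K[0,2],p[1]*K[1,1]+K[1,2]
E
python3 - <<'E'
from h import *
C=cam("top")
for u,v in [(248,228),(295,238),(274,259),(235,267)]:
    p=atz(C,u,v,.02); print(p,np.hypot(p[0],p[1]))
print("center pipe", atz(C,362.5,201,.141))
E
```

```text
[0.51073756 0.26270318 0.02      ] 0.5743394601975746
[0.48321753 0.12804862 0.02      ] 0.4998956144410086
[0.42356018 0.18621465 0.02      ] 0.4626868515720824
[0.40007574 0.2959187  0.02      ] 0.4976228275031997
center pipe [ 0.56963907 -0.05606834  0.141     ]
```

Run:
```python
import cv2
im=cv2.imread("pics/top0.png")
cv2.imwrite("pics/top0d.png",cv2.resize(im[145:245,305:415],None,fx=6,fy=6,interpolation=cv2.INTER_CUBIC)[:600])
im=cv2.imread("pics/side0.png")
cv2.imwrite("pics/side0d.png",cv2.resize(im[150:240,280:390],None,fx=6,fy=6,interpolation=cv2.INTER_CUBIC)[:600])
```

```text
(no output)
```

View pics/top0d.png

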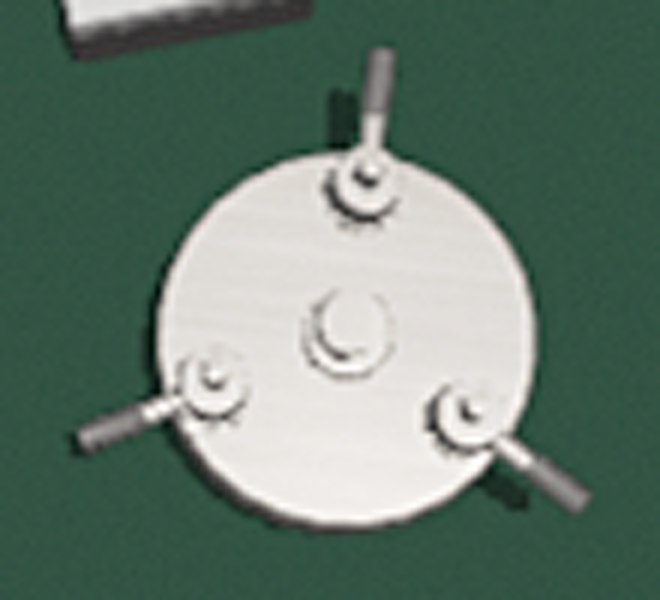

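View pics/side0d.png

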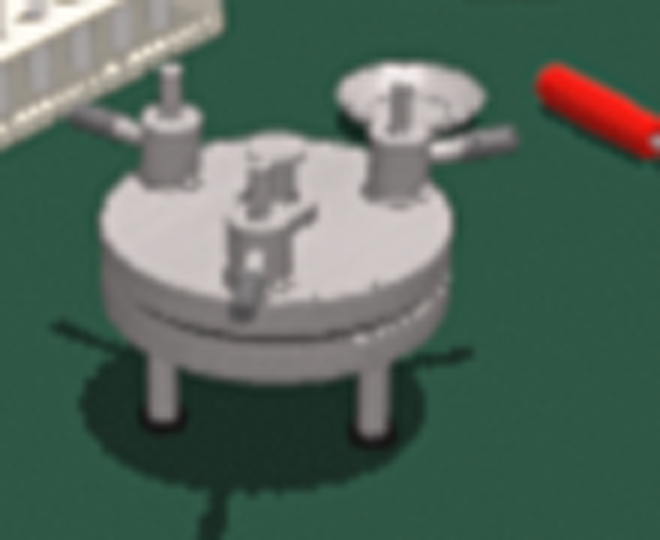

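```bash
cat >> h.py <<'E'
def Rdown(yaw):  # tool x at yaw (deg) world, z down
    c,s=np.cos(np.radians(yaw)),np.sin(np.radians(yaw))
    return R.from_matrix(np.array([[c,s,0],[s,-c,0],[0,0,-1]]))
import json,os
def cmd_get():
    return json.load(open('cmd.json')) if os.path.exists('cmd.json') else None
def rel(target,yaw,base=None):
    """shift & turn from the base pose (pos, yaw) or measured"""
    if base is None:
        o=bot.get_obs(); p=o['ee_pos'];r=Rq(o['tool_rot'])
    else: p=np.array(base[0]); r=Rdown(base[1])
    d=r.inv().apply(np.array(target)-p); w=(r.inv()*Rdown(yaw)).as_rotvec(degrees=True)
    return np.round(d,4),np.round(w,1)
def yaw_now():
    x=Rq(bot.get_obs()['tool_rot']).apply([1,0,0]); return np.degrees(np.arctan2(x[1],x[0]))
E
python3 - <<'E'
from h import *
print(rel([.57,-.086,.33],90), yaw_now())
C=cam("top")
f=lambda x,y:(305+x/6-.4,145+y/6-.4)
print("pipe",atz(C,*f(352,322),.141)); print("plate",atz(C,*f(347,338),.105))
for p in [(368,172),(212,376),(468,408)]: print(atz(C,*f(*p),.164))
C=cam("side");
f=lambda x,y:(280+x/6-.4,150+y/6-.4)
for p in [(172,68),(258,212),(402,90)]: print(atz(C,*f(*p),.164))
E
```

```text
(array([ 0.5151, -0.366 , -0.0989]), array([ -0.1,  -0. , -71.9])) 18.094771680735413
pipe [ 0.57688674 -0.0581048   0.141     ]
plate [ 0.57597734 -0.05798734  0.105     ]
[ 0.63850151 -0.06398951  0.164     ]
[0.54916964 0.00299012 0.164     ]
[ 0.53595446 -0.10578012  0.164     ]
[ 0.63797787 -0.06316705  0.164     ]
[0.52557974 0.0467489  0.164     ]
[ 0.53014063 -0.09738945  0.164     ]
```

View pics/wrist0.png

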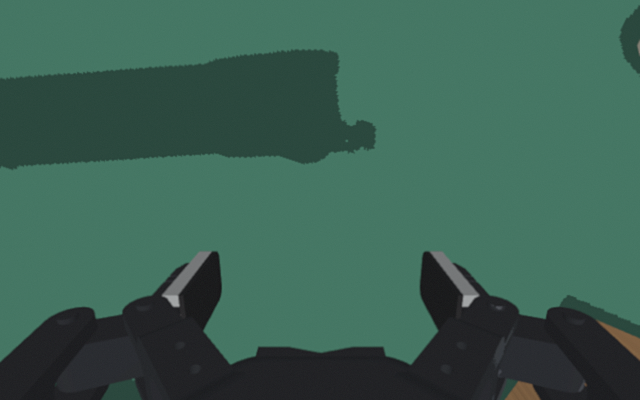

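send_rows([
  [0.515, -0.366, -0.099, 0, 0, -71.9, -1],
  [0.515, -0.366, -0.099, 0, 0, -71.9, -1],
  [0.515, -0.366, -0.099, 0, 0, -71.9, -1],
  [0.515, -0.366, -0.099, 0, 0, -71.9, -1],
  [0.515, -0.366, -0.099, 0, 0, -71.9, -1],
  [0.515, -0.366, -0.099, 0, 0, -71.9, -1],
  [0.515, -0.366, -0.099, 0, 0, -71.9, -1],
  [0.515, -0.366, -0.099, 0, 0, -71.9, -1],
])

```text
time: 1.15
ee_pos: [0.4887, -0.1954, 0.3091]
tool_rot: [0.0, 0.707, 0.708, -0.0]
contact_force: [0.1, -0.4, -0.2]
finger_gap: 0.003
```

send_rows([
  [0.105, 0.077, -0.02, 0, 0, 0, -1],
  [0.105, 0.077, -0.02, 0, 0, 0, -1],
  [0.105, 0.077, -0.02, 0, 0, 0, -1],
  [0.105, 0.077, -0.02, 0, 0, 0, -1],
])

```text
time: 1.65
ee_pos: [0.565, -0.092, 0.3282]
tool_rot: [-0.0, 0.707, 0.707, -0.0]
contact_force: [-0.1, -0.7, -0.5]
finger_gap: -0.003
```

Run:
```python
from h import *
o=bot.get_obs(); print(o['time'],o['ee_pos'],yaw_now(),o['dq'].round(3)); 
np.save('w1.npy',cam('wrist',o)[2])
im=bot.capture('wrist'); cv2.imwrite('pics/w1.png',im[:,:,::-1])
```

```text
1.65 [ 0.56495573 -0.09196341  0.3282498 ] 90.04098832054689 [ 0.031 -0.013  0.026  0.015  0.    -0.002  0.008]
```

View pics/w1.png

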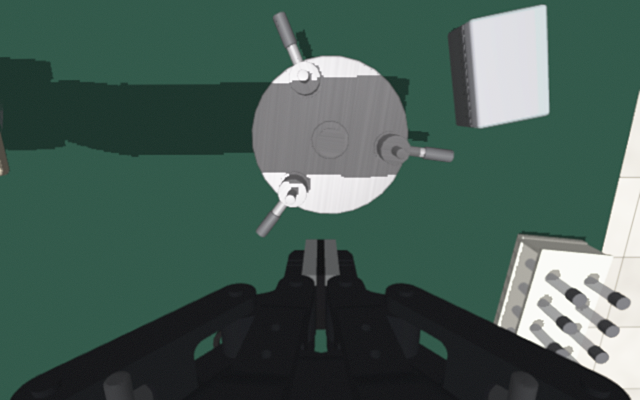

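Run:
```python
import cv2
im=cv2.imread("pics/w1.png")
cv2.imwrite("pics/w1c.png",cv2.resize(im[0:240,230:470],None,fx=2.5,fy=2.5,interpolation=cv2.INTER_CUBIC))
```

```text
(no output)
```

View pics/w1c.png

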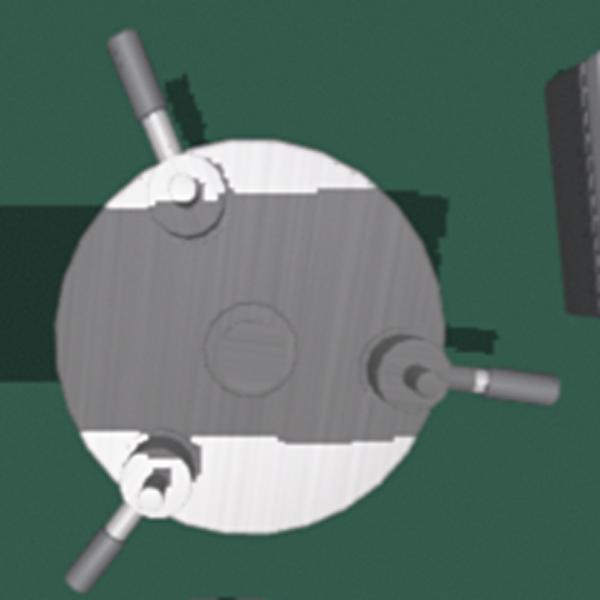

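Run:
```python
from h import *
c=bot.get_calibration('wrist'); C=(c['intrinsics'],c['k1'],np.load('w1.npy'))
f=lambda x,y:(230+x/2.5-.3,y/2.5-.3)
pl=atz(C,*f(250,336),.105); print('plate',pl)
for n,s,g in [('L',(183,188),(137,74)),('R',(427,383),(524,386)),('B',(150,497),(96,560))]:
    S=atz(C,*f(*s),.164)[:2];G=atz(C,*f(*g),.122)[:2]
    d=G-S; e=S-pl[:2]
    print(n,'stud',S,'r',np.hypot(*e),'ang',np.degrees(np.arctan2(e[1],e[0])),'grip',G,'d',np.hypot(*d),'lever ang',np.degrees(np.arctan2(d[1],d[0])))
    T=cam('top')
    print('   reproj in top', proj(T,[*S,.164]),proj(T,[*G,.122]))
print(proj(cam('top'),pl))
```

```text
plate [ 0.57558231 -0.05131344  0.105     ]
L stud [0.55049368 0.00295775] r 0.059789640175461414 ang 114.81028217797125 grip [0.53150561 0.0477894 ] d 0.048687001629104616 lever ang 112.95467778053444
   reproj in top (np.float64(339.9474102138329), np.float64(206.75527497051365)) (np.float64(322.71840314365517), np.float64(216.28000357403621))
R stud [ 0.63867641 -0.06402449] r 0.06436175681756812 ang -11.390442077604753 grip [ 0.68926369 -0.07045003] d 0.050993729983330904 lever ang -7.238880501899319
   reproj in top (np.float64(365.9464085002657), np.float64(173.20072060679115)) (np.float64(367.20487211565614), np.float64(158.34132991971188))
B stud [ 0.5365751 -0.1071109] r 0.06808024219162558 ang -124.95685061909525 grip [ 0.50819771 -0.14692114] d 0.04888896800581113 lever ang -125.48190261253038
   reproj in top (np.float64(383.11965919752987), np.float64(212.36166899871876)) (np.float64(396.85649193567315), np.float64(225.4752066072275))
(np.float64(359.9431280489118), np.float64(201.06665085942424))
```

Run:
```python
from h import *
o=bot.get_obs(); print(o['time'],o['ee_pos'],yaw_now(),o['contact_force'])
print(rel([.691,-.044,.2],82.9),rel([.691,-.044,.112],82.9))
```

```text
1.7 [ 0.56459048 -0.093193    0.32825732] 89.92864693359999 [ 0.80934123  0.35151805 -0.6305962 ]
(array([0.0494, 0.1265, 0.1281]), array([-0.,  0.,  7.])) (array([0.0495, 0.1265, 0.2161]), array([-0.,  0.,  7.]))
```

send_rows([
  [0.012, 0.032, 0.032, 0, 0, 2, -1],
  [0.025, 0.064, 0.064, 0, 0, 4, -1],
  [0.037, 0.096, 0.096, 0, 0, 6, -1],
  [0.0495, 0.1265, 0.128, 0, 0, 7, -1],
  [0.0495, 0.1265, 0.15, 0, 0, 7, -1],
  [0.0495, 0.1265, 0.18, 0, 0, 7, -1],
  [0.0495, 0.1265, 0.2, 0, 0, 7, -1],
  [0.0495, 0.1265, 0.2, 0, 0, 7, -1],
])

```text
time: 2.7
ee_pos: [0.6904, -0.0441, 0.1272]
tool_rot: [-0.001, 0.749, 0.662, -0.001]
contact_force: [0.0, -0.2, 0.2]
finger_gap: -0.002
```

Run:
```python
from h import *
o=bot.get_obs(); print(o['time'],o['ee_pos'],yaw_now(),o['contact_force'],o['dq'].round(3)); 
im=bot.capture('wrist'); cv2.imwrite('pics/w2.png',im[:,:,::-1])
print(rel([.691,-.044,.112],82.9))
```

```text
2.7 [ 0.69038764 -0.04407955  0.12722977] 82.90839249383241 [ 0.00852633 -0.20542163  0.23511893] [-0.005 -0.026 -0.018 -0.043 -0.005  0.018  0.001]
(array([-0.0004, -0.0002,  0.0168]), array([-0.,  0.,  0.]))
```

View pics/w2.png

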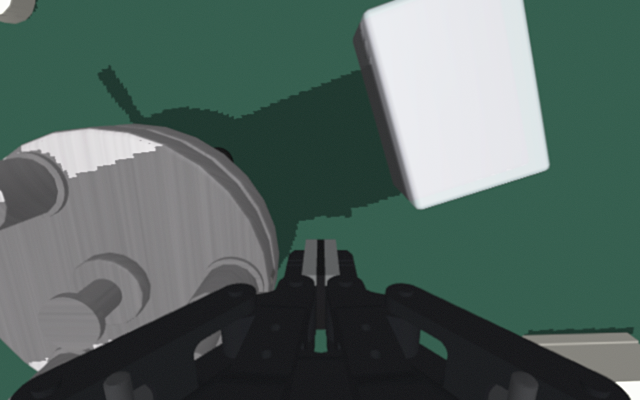

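send_rows([
  [0, 0, 0.015, 0, 0, 0, -1],
  [-0.003, 0, 0.0155, 0, 0, 0, -1],
  [-0.006, 0, 0.0155, 0, 0, 0, -1],
  [-0.007, 0, 0.0155, 0, 0, 0, -1],
  [-0.007, 0, 0.0155, 0, 0, 0, -1],
])

```text
time: 3.38
ee_pos: [0.6908, -0.0497, 0.1135]
tool_rot: [0.0, 0.749, 0.662, 0.0]
contact_force: [0.4, 0.6, 0.1]
finger_gap: -0.001
```

send_rows([
  [-0.001, 0, 0, 0, 0, 0, -1],
  [-0.002, 0, 0, 0, 0, 0, -1],
  [-0.002, 0, 0, 0, 0, 0, -1],
])

```text
time: 3.75
ee_pos: [0.6904, -0.0516, 0.1132]
tool_rot: [0.0, 0.749, 0.663, -0.0]
contact_force: [0.5, 0.0, -0.6]
finger_gap: 0.002
```

send_rows([
  [-0.001, 0, 0, 0, 0, 0, -1],
  [-0.001, 0, 0, 0, 0, 0, -1],
])

```text
time: 4.0
ee_pos: [0.6903, -0.0526, 0.1132]
tool_rot: [0.0, 0.749, 0.663, -0.0]
contact_force: [-0.6, -0.2, -0.4]
finger_gap: 0.001
```

send_rows([
  [-0.001, 0, 0, 0, 0, 0, -1],
  [-0.001, 0, 0, 0, 0, 0, -1],
])

```text
time: 4.25
ee_pos: [0.6902, -0.0531, 0.1132]
tool_rot: [-0.0, 0.749, 0.663, 0.0]
contact_force: [0.7, 2.3, 0.2]
finger_gap: 0.006
```

send_rows([
  [-0.001, 0, 0, 0, 0, 0, -1],
  [-0.001, 0, 0, 0, 0, 0, -1],
])

```text
time: 4.5
ee_pos: [0.6902, -0.0536, 0.1133]
tool_rot: [-0.0, 0.749, 0.663, 0.0]
contact_force: [1.3, 3.6, -0.4]
finger_gap: -0.0
```

send_rows([
  [-0.0005, 0, 0, 0, 0, 0, -1],
  [-0.0005, 0, 0, 0, 0, 0, -1],
])

```text
time: 4.75
ee_pos: [0.6901, -0.0547, 0.1133]
tool_rot: [0.0, 0.749, 0.663, 0.0]
contact_force: [1.9, 4.8, 0.3]
finger_gap: -0.003
```

send_rows([
  [-0.001, 0, 0, 0, 0, 0, -1],
  [-0.001, 0, 0, 0, 0, 0, -1],
])

```text
time: 5.0
ee_pos: [0.69, -0.056, 0.1133]
tool_rot: [0.0, 0.749, 0.663, 0.0]
contact_force: [2.1, 4.0, -0.6]
finger_gap: -0.003
```

send_rows([
  [-0.001, 0, 0, 0, 0, 0, -1],
  [-0.001, 0, 0, 0, 0, 0, -1],
])

```text
time: 5.25
ee_pos: [0.6899, -0.0571, 0.1133]
tool_rot: [0.0, 0.749, 0.663, 0.0]
contact_force: [2.8, 3.9, -1.4]
finger_gap: 0.001
```

send_rows([
  [-0.001, 0, 0, 0, 0, 0, -1],
  [-0.001, 0, 0, 0, 0, 0, -1],
])

```text
time: 5.5
ee_pos: [0.6898, -0.0581, 0.1133]
tool_rot: [0.0, 0.749, 0.663, 0.0]
contact_force: [3.1, 4.0, -0.1]
finger_gap: 0.001
```

```bash
cat >> h.py <<'E'
P=np.array([.640,-.065])
def arc(ths,off=.0178,rad=.048,z=.1133,ref=None):
    for th in ths:
        a=np.radians(th); p=P+rad*np.array([np.cos(a),np.sin(a)])+off*np.array([-np.sin(a),np.cos(a)])
        d,w=rel([*p,z],th+90); print(th,d,w)
E
python3 - <<'E'
from h import *
o=bot.get_obs(); print(o['ee_pos'],yaw_now(),o['contact_force'],o['torque'])
p=o['ee_pos'][:2]-P; print(np.degrees(np.arctan2(p[1],p[0])-np.arcsin(.0178/np.hypot(*p))))
arc([-13,-15,-17,-19,-21,-23,-25,-27])
E
```

```text
[ 0.68982474 -0.05807496  0.11328496] 82.98830436399881 [ 3.09180299  3.97014018 -0.10448494] [ 0.85886756 -0.58798915  0.05625449]
-12.81030027641147
-13 [-0.0003  0.001  -0.    ] [0. 0. 6.]
-15 [-0.002   0.0014 -0.    ] [0. 0. 8.]
-17 [-0.0038  0.0018 -0.    ] [ 0.  0. 10.]
-19 [-0.0055  0.002  -0.    ] [ 0. -0. 12.]
-21 [-0.0073  0.0023 -0.    ] [ 0. -0. 14.]
-23 [-0.0091  0.0024 -0.    ] [ 0. -0. 16.]
-25 [-0.0108  0.0025 -0.    ] [ 0. -0. 18.]
-27 [-0.0126  0.0026 -0.    ] [ 0. -0. 20.]
```

send_rows([
  [-0.001, 0.001, 0, 0, 0, 4, -1],
  [-0.002, 0.0014, 0, 0, 0, 8, -1],
  [-0.0038, 0.0018, 0, 0, 0, 10, -1],
  [-0.0055, 0.002, 0, 0, 0, 12, -1],
])

```text
time: 6.0
ee_pos: [0.6912, -0.064, 0.1133]
tool_rot: [0.0, 0.815, 0.58, 0.0]
contact_force: [4.3, 3.2, -1.2]
finger_gap: -0.002
```

Run:
```python
from h import *
o=bot.get_obs(); print(o['ee_pos'],yaw_now(),o['contact_force'],o['torque'])
arc([-19,-21,-23,-25,-27,-29,-31,-33,-34])
```

```text
[ 0.69119741 -0.06395519  0.11332714] 70.90539115329591 [ 4.31551766  3.21413248 -1.22665373] [ 0.73795064 -0.81268249  0.03230982]
-19 [ 0.0001 -0.0001  0.    ] [ 0.   0.  -0.1]
-21 [-0.0015  0.0005  0.    ] [0.  0.  1.9]
-23 [-0.0032  0.0011  0.    ] [0.  0.  3.9]
-25 [-0.005   0.0015  0.    ] [0.  0.  5.9]
-27 [-0.0067  0.002   0.    ] [0.  0.  7.9]
-29 [-0.0085  0.0023  0.    ] [0.  0.  9.9]
-31 [-0.0102  0.0026  0.    ] [ 0.   0.  11.9]
-33 [-0.012   0.0028  0.    ] [ 0.  -0.  13.9]
-34 [-0.0129  0.0029  0.    ] [ 0.  -0.  14.9]
```

send_rows([
  [-0.0015, 0.0015, 0, 0, 0, 2, -1],
  [-0.0032, 0.002, 0, 0, 0, 4, -1],
  [-0.005, 0.0025, 0, 0, 0, 6, -1],
  [-0.0067, 0.003, 0, 0, 0, 8, -1],
  [-0.0085, 0.0033, 0, 0, 0, 10, -1],
  [-0.0102, 0.0036, 0, 0, 0, 12, -1],
])

```text
time: 6.75
ee_pos: [0.691, -0.0746, 0.1132]
tool_rot: [0.0, 0.871, 0.491, -0.0]
contact_force: [-1.0, 3.5, -0.5]
finger_gap: -0.002
```

```bash
cat >> h.py <<'E'
def st(off=.0178):
    o=bot.get_obs(); r=Rq(o['tool_rot'])
    p=o['ee_pos'][:2]-P; th=np.degrees(np.arctan2(p[1],p[0])-np.arcsin(off/np.hypot(*p)))
    f=r.inv().apply(o['contact_force']); print('t',o['time'],'pos',o['ee_pos'].round(4),'yaw',yaw_now().round(1),'Ftool',f.round(1),'th',th.round(1),'rad',np.sqrt(p@p-off**2).round(4))
E
python3 - <<'E'
from h import *
st()
arc([-31,-33,-34,-35,-36],rad=.049)
E
```

```text
t 6.75 pos [ 0.691  -0.0746  0.1132] yaw 58.9 Ftool [ 2.5 -2.7  0.5] th -30.7 rad 0.0487
-31 [-0.0002  0.0004 -0.0001] [-0.   0.  -0.1]
-33 [-0.002   0.001  -0.0001] [-0.   0.   1.9]
-34 [-0.0028  0.0013 -0.0001] [-0.   0.   2.9]
-35 [-0.0037  0.0015 -0.0001] [-0.   0.   3.9]
-36 [-0.0046  0.0018 -0.0001] [-0.   0.   4.9]
```

send_rows([
  [-0.001, 0.0, 0, 0, 0, 1, -1],
  [-0.002, 0.0003, 0, 0, 0, 2, -1],
  [-0.003, 0.0006, 0, 0, 0, 3, -1],
])

```text
time: 7.12
ee_pos: [0.6901, -0.0775, 0.1132]
tool_rot: [0.0, 0.883, 0.469, 0.0]
contact_force: [1.3, 3.7, -0.7]
finger_gap: -0.0
```

send_rows([
  [-0.001, 0.0002, 0, 0, 0, 1, -1],
  [-0.001, 0.0002, 0, 0, 0, 1, -1],
])

```text
time: 7.38
ee_pos: [0.6897, -0.0787, 0.1132]
tool_rot: [0.0, 0.887, 0.461, 0.0]
contact_force: [2.2, 2.9, -0.5]
finger_gap: 0.002
```

```bash
python3 -c "
from h import *
st()"
```

```text
t 7.375 pos [ 0.6897 -0.0787  0.1132] yaw 55.0 Ftool [3.7 0.1 0.5] th -35.6 rad 0.0484
```

send_rows([
  [-0.001, 0.0002, 0, 0, 0, 1.1, -1],
  [-0.0017, 0.0004, 0, 0, 0, 2, -1],
])

```text
time: 7.62
ee_pos: [0.6892, -0.0802, 0.1133]
tool_rot: [0.0, 0.895, 0.446, 0.0]
contact_force: [4.4, 3.4, -2.0]
finger_gap: 0.004
```

send_rows([
  [-0.001, 0.0002, 0, 0, 0, 1.1, -1],
  [-0.0017, 0.0004, 0, 0, 0, 2, -1],
])

```text
time: 7.88
ee_pos: [0.6886, -0.0819, 0.1134]
tool_rot: [0.0, 0.903, 0.43, 0.0]
contact_force: [4.5, 2.7, -2.0]
finger_gap: 0.002
```

send_rows([
  [-0.001, 0.0002, 0, 0, 0, 1.1, -1],
  [-0.0017, 0.0004, 0, 0, 0, 2, -1],
])

```text
time: 8.12
ee_pos: [0.6884, -0.0828, 0.1134]
tool_rot: [0.0, 0.91, 0.414, 0.001]
contact_force: [8.3, 3.7, -2.8]
finger_gap: 0.003
```

```bash
python3 -c "
from h import *
st()"
```

```text
t 8.125 pos [ 0.6884 -0.0828  0.1134] yaw 48.9 Ftool [8.2 3.9 2.8] th -40.4 rad 0.0483
```

send_rows([
  [-0.0005, 0.0004, 0, 0, 0, 0, -1],
  [-0.0005, 0.0004, 0, 0, 0, 0, -1],
])

```text
time: 8.38
ee_pos: [0.6883, -0.0828, 0.1134]
tool_rot: [-0.0, 0.91, 0.415, 0.001]
contact_force: [8.0, 4.8, -4.3]
finger_gap: -0.001
```

```bash
python3 -c "
from h import *
st()"
```

```text
t 8.375 pos [ 0.6883 -0.0828  0.1134] yaw 49.0 Ftool [8.8 2.9 4.3] th -40.5 rad 0.0483
```

send_rows([
  [-0.0005, 0.0002, -0.0003, 0, 0, 0, -1],
  [-0.001, 0.0003, -0.0003, 0, 0, 0, -1],
  [-0.001, 0.0003, -0.0003, 0, 0, 0, -1],
])

```text
time: 8.75
ee_pos: [0.6881, -0.0832, 0.1136]
tool_rot: [-0.0, 0.91, 0.415, 0.001]
contact_force: [9.3, 5.6, -5.6]
finger_gap: 0.001
```

```bash
python3 -c "
from h import *
st()"
```

```text
t 8.75 pos [ 0.6881 -0.0832  0.1136] yaw 49.0 Ftool [10.3  3.4  5.6] th -41.0 rad 0.0482
```

send_rows([
  [-0.0005, 0, 0, 0, 0, 0, -1],
  [-0.001, 0, 0, 0, 0, 0, -1],
  [-0.001, 0, 0, 0, 0, 0, -1],
])

```text
time: 9.12
ee_pos: [0.6878, -0.0834, 0.1136]
tool_rot: [-0.0, 0.91, 0.415, 0.002]
contact_force: [12.0, 6.1, -5.6]
finger_gap: 0.002
```

```bash
python3 -c "
from h import *
st()"
```

```text
t 9.125 pos [ 0.6878 -0.0834  0.1136] yaw 49.0 Ftool [12.4  5.1  5.7] th -41.4 rad 0.0481
```

send_rows([
  [-0.0005, 0, 0, 0, 0, 0, -1],
  [-0.0005, 0, 0, 0, 0, 0, -1],
  [-0.0005, 0, 0, 0, 0, 0, -1],
])

```text
time: 9.5
ee_pos: [0.6877, -0.0836, 0.1137]
tool_rot: [-0.0, 0.91, 0.415, 0.002]
contact_force: [12.2, 7.1, -6.5]
finger_gap: -0.002
```

```bash
python3 -c "
from h import *
st()"
```

```text
t 9.5 pos [ 0.6877 -0.0836  0.1137] yaw 49.1 Ftool [13.3  4.5  6.6] th -41.6 rad 0.048
```

send_rows([
  [0.003, 0, 0, 0, 0, 0, -1],
  [0.008, 0, 0, 0, 0, 0, -1],
  [0.015, 0, 0, 0, 0, 0, -1],
  [0.015, 0, -0.03, 0, 0, 0, -1],
  [0.015, 0, -0.09, 0, 0, 0, -1],
  [0.015, 0, -0.15, 0, 0, 5, -1],
  [0.015, 0, -0.2, 0, 0, 10, -1],
])

```text
time: 10.38
ee_pos: [0.6958, -0.0746, 0.3164]
tool_rot: [0.0, 0.943, 0.332, 0.001]
contact_force: [-0.1, 0.2, 0.8]
finger_gap: 0.003
```

Run:
```python
from h import *
st()
print(bot.get_obs()['joints'].round(2))
im=bot.capture('top'); cv2.imwrite('pics/top1.png',im[:,:,::-1])
cv2.imwrite("pics/top1d.png",cv2.resize(im[145:245,305:415,::-1],None,fx=6,fy=6,interpolation=cv2.INTER_CUBIC)[:600])
```

```text
t 10.375 pos [ 0.6958 -0.0746  0.3164] yaw 38.8 Ftool [ 0.1 -0.2 -0.8] th -28.1 rad 0.0538
[ 0.3   0.52 -0.43  1.06  0.21  1.6  -0.97]
```

View pics/top1d.png

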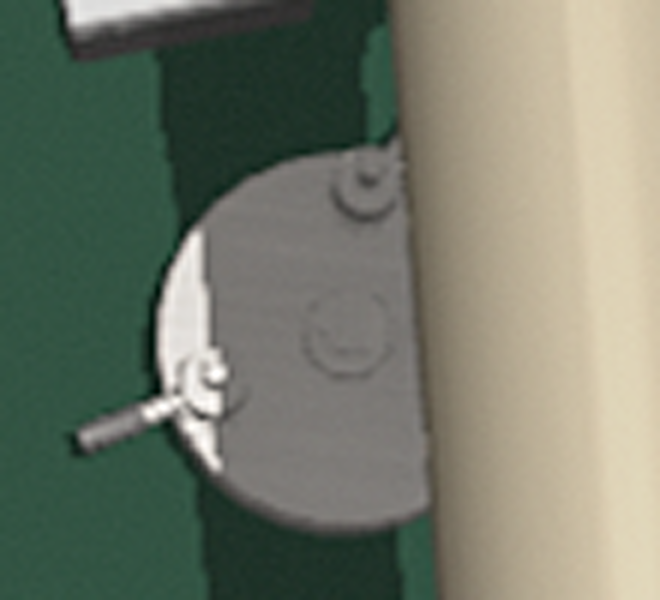

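Run:
```python
from h import *
print(rel([.50,.26,.15],10))
```

```text
(array([ 0.0529, -0.3855,  0.1716]), array([ 0.3, -0.5, 28.5]))
```

send_rows([
  [0.007, -0.05, 0.01, 0, 0, 6, -1],
  [0.014, -0.1, 0.03, 0, 0, 12, 0],
  [0.021, -0.15, 0.05, 0, 0, 18, 0.5],
  [0.028, -0.2, 0.075, 0, 0, 24, 0.5],
  [0.035, -0.255, 0.1, 0, 0, 28.5, 0.5],
  [0.043, -0.31, 0.13, 0, 0, 28.5, 0.5],
  [0.053, -0.365, 0.155, 0, 0, 28.5, 0.5],
  [0.053, -0.3855, 0.1716, 0, 0, 28.5, 0.5],
])

```text
time: 11.42
ee_pos: [0.4918, 0.2618, 0.1409]
tool_rot: [-0.0, 0.996, 0.094, -0.001]
contact_force: [0.5, -0.5, -0.3]
finger_gap: 0.749
```

send_rows([
  [0, 0, 0, 0, 0, 0, 0.5],
  [0, 0, 0, 0, 0, 0, 0.5],
])

```text
time: 11.68
ee_pos: [0.4957, 0.2573, 0.1425]
tool_rot: [0.0, 0.996, 0.091, 0.0]
contact_force: [1.0, -0.6, 0.1]
finger_gap: 0.751
```

Run:
```python
from h import *
o=bot.get_obs(); print(o['time'],o['ee_pos'],yaw_now(),o['contact_force'],o['finger_gap']); print(rel([.5,.26,.15],10))
np.save('w3.npy',cam('wrist',o)[2])
im=bot.capture('wrist'); cv2.imwrite('pics/w3.png',im[:,:,::-1])
im=bot.capture('top'); cv2.imwrite('pics/top2.png',im[:,:,::-1])
cv2.imwrite("pics/top2d.png",cv2.resize(im[145:245,305:415,::-1],None,fx=6,fy=6,interpolation=cv2.INTER_CUBIC)[:600])
```

```text
11.675 [0.49570344 0.25730072 0.14250806] 10.403445838761693 [ 1.0096032  -0.60187779  0.12798696] 0.7505728093771936
(array([ 0.0047, -0.0019, -0.0075]), array([ 0. , -0.1,  0.4]))
```

View pics/w3.png

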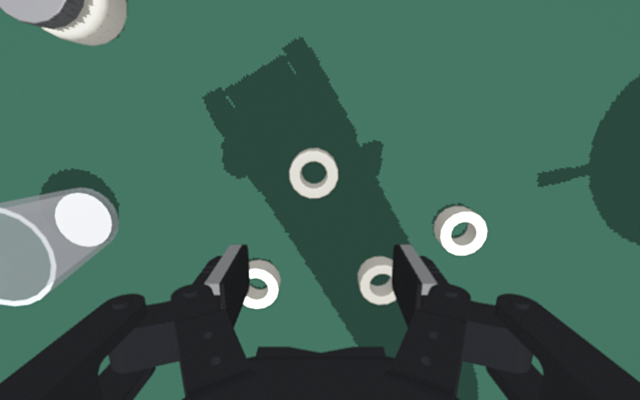

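View pics/top2d.png

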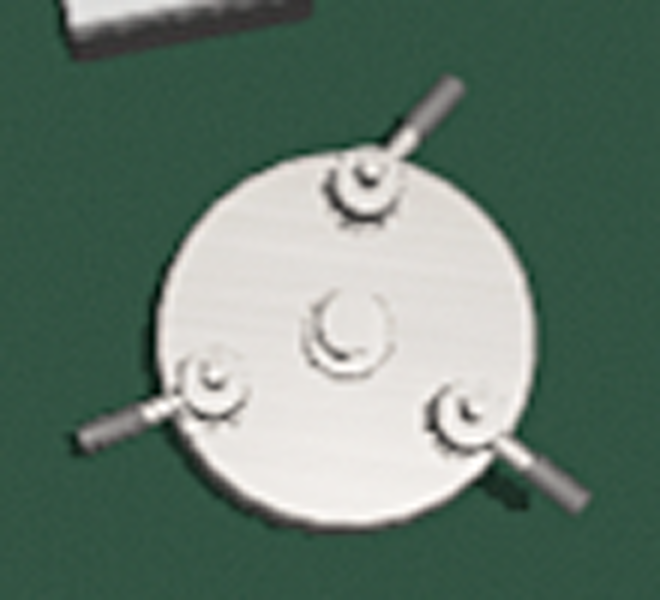

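Run:
```python
from h import *
im=cv2.imread('pics/w3.png'); 
cv2.imwrite('pics/w3c.png',cv2.resize(im[130:210,270:360],None,fx=6,fy=6,interpolation=cv2.INTER_CUBIC))
g=im.min(2); m=(g[140:205,280:350]>140).astype(np.uint8); 
cs,_=cv2.findContours(m,cv2.RETR_EXTERNAL,cv2.CHAIN_APPROX_NONE); c=max(cs,key=len); print(cv2.fitEllipse(c)); (x,y),_=cv2.minEnclosingCircle(c); print(x+280,y+140)
c=bot.get_calibration('wrist'); C=(c['intrinsics'],c['k1'],np.load('w3.npy'))
for z in(.02,.01): print(atz(C,x+280,y+140,z))
for q in [(290,173),(337.5,173)]: print(atz(C,*q,.02))
print(proj(cam('top'),[*atz(C,x+280,y+140,.02)]))
```

```text
((33.312591552734375, 33.19448471069336), (47.68096160888672, 48.649818420410156), 2.876718521118164)
313.3558006286621 173.1280059814453
[0.51241626 0.26552532 0.02      ]
[0.51056203 0.26539548 0.01      ]
[0.50915658 0.28391451 0.02      ]
[0.51599651 0.24655396 0.02      ]
(np.float64(247.03559772360043), np.float64(227.40680147652768))
```

View pics/w3c.png

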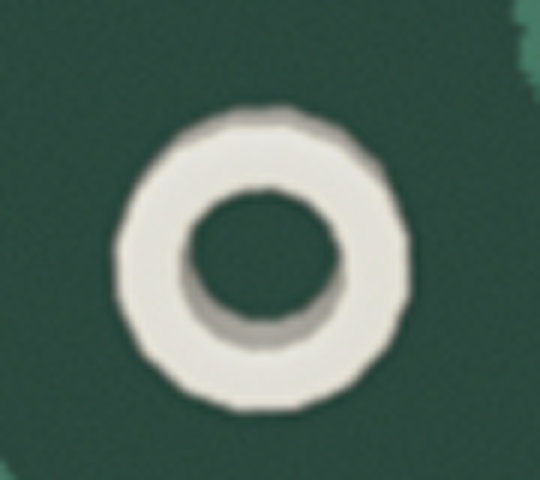

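Run:
```python
from h import *
print(bot.get_obs()['ee_pos'],rel([.511,.265,.002],10))
```

```text
[0.49591516 0.25721895 0.14264574] (array([ 0.0161, -0.005 ,  0.1407]), array([ 0. , -0.1,  0.4]))
```

send_rows([
  [0.016, -0.005, 0.01, 0, 0, 0.4, 0.5],
  [0.016, -0.005, 0.05, 0, 0, 0.4, 0.5],
  [0.016, -0.005, 0.09, 0, 0, 0.4, 0.5],
  [0.016, -0.005, 0.115, 0, 0, 0.4, 0.5],
  [0.016, -0.005, 0.13, 0, 0, 0.4, 0.5],
  [0.016, -0.005, 0.137, 0, 0, 0.4, 0.5],
  [0.016, -0.005, 0.14, 0, 0, 0.4, 0.5],
  [0.016, -0.005, 0.14, 0, 0, 0.4, 0.5],
])

```text
time: 12.78
ee_pos: [0.5098, 0.2665, 0.0025]
tool_rot: [-0.0, 0.996, 0.088, 0.001]
contact_force: [0.0, -0.9, 0.6]
finger_gap: 0.751
```

Run:
```python
from h import *
o=bot.get_obs(); print(o['time'],o['ee_pos'],yaw_now(),o['contact_force'],o['finger_gap']); 
im=bot.capture('wrist'); cv2.imwrite('pics/w4.png',im[:,:,::-1])
```

```text
12.775 [0.50980535 0.26646504 0.00254854] 10.085616993832982 [ 0.0455117  -0.91971336  0.58138853] 0.7513834429455457
```

View pics/w4.png

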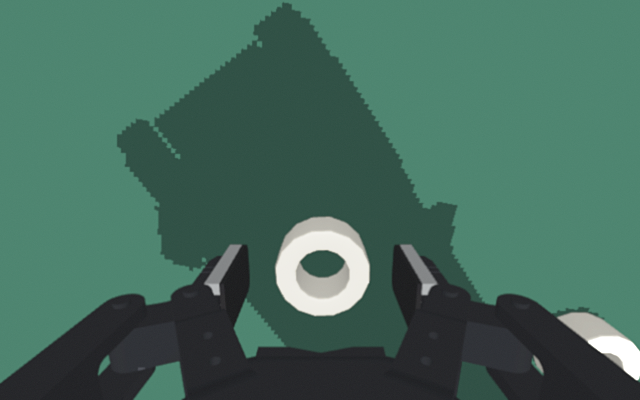

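Run:
```python
from h import *
o=bot.get_obs();C=cam('wrist',o)
im=cv2.imread('pics/w4.png'); 
p=atz(C,322.5,270,.02); print(p, Rq(o['tool_rot']).inv().apply(p-o['ee_pos']))
cv2.imwrite('pics/w4c.png',cv2.resize(im[200:330,250:400],None,fx=4,fy=4,interpolation=cv2.INTER_CUBIC))
```

```text
[0.51382678 0.26585383 0.02      ] [ 0.00385541  0.0013221  -0.01736474]
```

View pics/w4c.png

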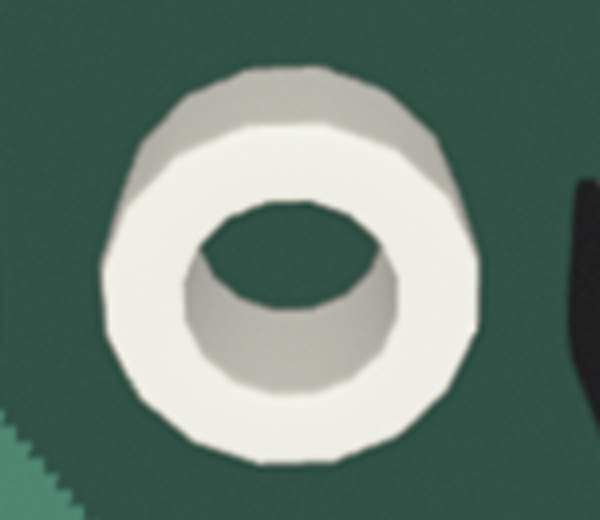

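send_rows([
  [0.002, 0.001, 0, 0, 0, 0, 0.5],
  [0.002, 0.001, 0, 0, 0, 0, -1],
  [0.002, 0.001, 0, 0, 0, 0, -1],
  [0.002, 0.001, 0, 0, 0, 0, -1],
  [0.002, 0.001, 0, 0, 0, 0, -1],
  [0.002, 0.001, 0, 0, 0, 0, -1],
  [0.002, 0.001, 0, 0, 0, 0, -1],
], force=30)

```text
time: 13.7
ee_pos: [0.5118, 0.2656, 0.0024]
tool_rot: [0.0, 0.996, 0.088, 0.0]
contact_force: [-1.0, -1.3, 6.0]
finger_gap: 0.462
```

Run:
```python
from h import *
o=bot.get_obs(); print(o['time'],o['ee_pos'],yaw_now(),o['contact_force'],o['finger_gap'])
```

```text
13.7 [0.51179778 0.26564587 0.00239111] 10.088194163858494 [-0.98165597 -1.27717693  5.98637343] 0.46237838701936407
```

send_rows([
  [0, 0, -0.01, 0, 0, 0, -1],
  [0, 0, -0.03, 0, 0, 0, -1],
  [0, 0, -0.08, 0, 0, 0, -1],
  [0, 0, -0.14, 0, 0, 0, -1],
  [0, 0, -0.2, 0, 0, 0, -1],
  [0, 0, -0.22, 0, 0, 0, -1],
])

```text
time: 14.45
ee_pos: [0.5124, 0.2669, 0.2278]
tool_rot: [-0.001, 0.996, 0.088, 0.003]
contact_force: [0.4, 0.6, -1.5]
finger_gap: 0.457
```

Run:
```python
from h import *
o=bot.get_obs(); print(o['time'],o['ee_pos'],yaw_now(),o['contact_force'],o['finger_gap'])
im=bot.capture('wrist'); cv2.imwrite('pics/w5.png',im[:,:,::-1])
print(rel([.640,-.065,.22],10))
```

```text
14.45 [0.51241663 0.26687978 0.22776118] 10.129613191421965 [ 0.40564858  0.59227433 -1.48389138] 0.45688078926857195
(array([0.0669, 0.3492, 0.0085]), array([-0.1, -0.4,  0.1]))
```

View pics/w5.png

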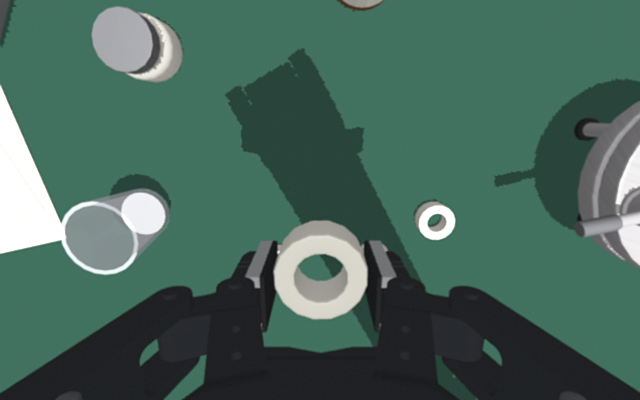

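send_rows([
  [0.01, 0.05, 0, 0, 0, 0, -1],
  [0.02, 0.105, 0, 0, 0, 0, -1],
  [0.031, 0.16, 0, 0, 0, 0, -1],
  [0.041, 0.215, 0, 0, 0, 0, -1],
  [0.052, 0.27, 0, 0, 0, 0, -1],
  [0.062, 0.32, 0, 0, 0, 0, -1],
  [0.067, 0.345, 0, 0, 0, 0, -1],
  [0.067, 0.349, 0, 0, 0, 0, -1],
])

```text
time: 15.5
ee_pos: [0.6386, -0.0674, 0.2217]
tool_rot: [-0.0, 0.996, 0.087, -0.0]
contact_force: [-0.4, 0.3, -0.5]
finger_gap: 0.455
```

send_rows([
  [0, 0, 0, 0, 0, 0, -1],
  [0, 0, 0, 0, 0, 0, -1],
])

```text
time: 15.75
ee_pos: [0.6384, -0.064, 0.2222]
tool_rot: [-0.0, 0.996, 0.089, 0.0]
contact_force: [-0.2, 0.3, -0.9]
finger_gap: 0.456
```

Run:
```python
from h import *
o=bot.get_obs(); print(o['time'],o['ee_pos'],yaw_now(),o['contact_force'],o['finger_gap'])
np.save('w6.npy',cam('wrist',o)[2])
im=bot.capture('wrist'); cv2.imwrite('pics/w6.png',im[:,:,::-1])
im=bot.capture('side'); cv2.imwrite('pics/s6.png',im[:,:,::-1])
print(rel([.640,-.065,.19],10))
cv2.imwrite("pics/s6c.png",cv2.resize(im[110:250,260:420,::-1],None,fx=5,fy=5,interpolation=cv2.INTER_CUBIC)[:600])
```

```text
15.75 [ 0.63838103 -0.06395741  0.22220916] 10.252154199633697 [-0.24891467  0.33069606 -0.85643309] 0.4555176399559776
(array([0.0014, 0.0006, 0.0322]), array([-0. , -0. ,  0.2]))
```

View pics/w6.png

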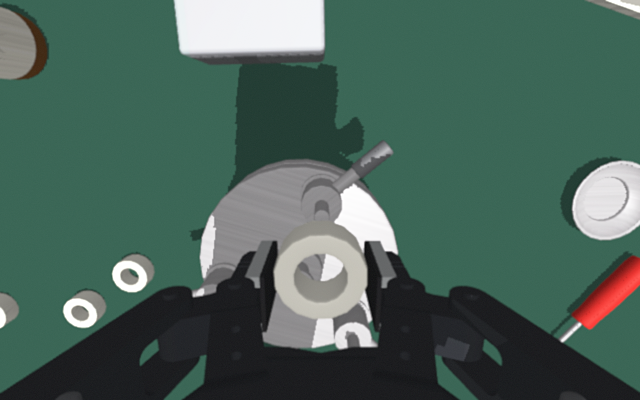

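View pics/s6c.png

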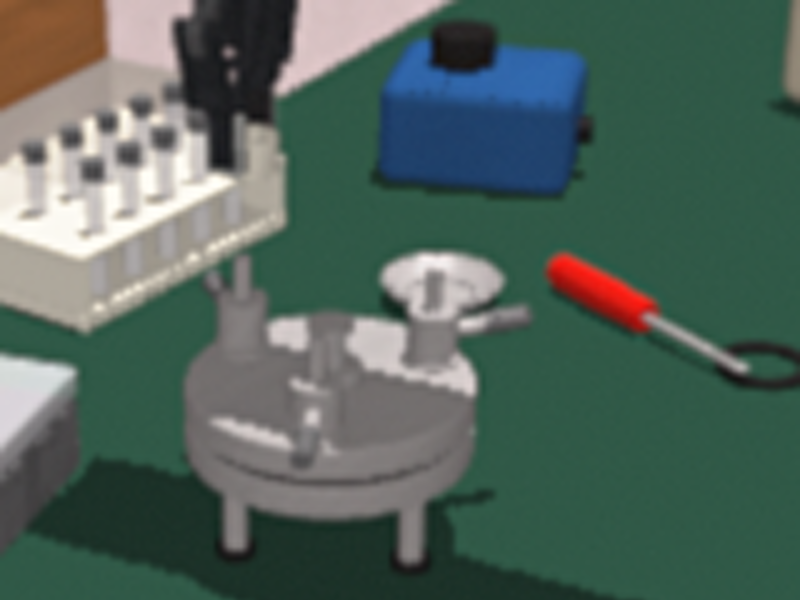

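Run:
```python
from h import *
c=bot.get_calibration('wrist'); C=(c['intrinsics'],c['k1'],np.load('w6.npy'))
for z in(.105,.138,.164): print(z,proj(C,[*P,z]))
im=cv2.imread('pics/w6.png')
cv2.imwrite('pics/w6c.png',cv2.resize(im[150:330,230:430],None,fx=4,fy=4,interpolation=cv2.INTER_CUBIC)[:600])
S=cam('side'); print(proj(S,[*P,.164]),[ ((u-260)*5,(v-110)*5) for u,v in [proj(S,[*P,.164])]])
```

```text
0.105 (np.float64(321.53621021516835), np.float64(194.70125810572455))
0.138 (np.float64(321.6655924202512), np.float64(206.22764218272096))
0.164 (np.float64(321.7952075957877), np.float64(217.77852556095974))
(np.float64(308.0111066478074), np.float64(160.56691251137408)) [(np.float64(240.05553323903712), np.float64(252.83456255687042))]
```

View pics/w6c.png

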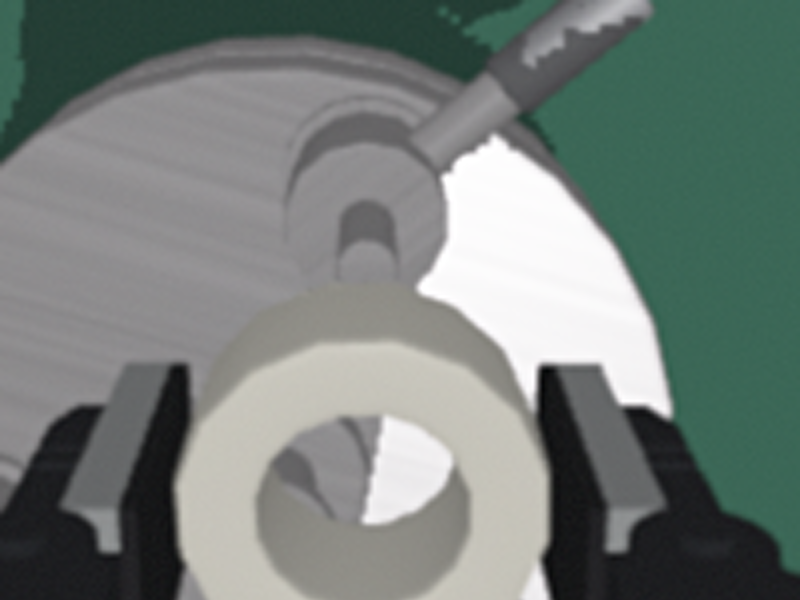

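send_rows([
  [0.001, 0.001, 0.01, 0, 0, 0, -1],
  [0.001, 0.001, 0.025, 0, 0, 0, -1],
  [0.001, 0.001, 0.035, 0, 0, 0, -1],
  [0.001, 0.001, 0.045, 0, 0, 0, -1],
  [0.001, 0.001, 0.045, 0, 0, 0, -1],
])

```text
time: 16.48
ee_pos: [0.6393, -0.067, 0.1758]
tool_rot: [-0.0, 0.996, 0.088, -0.001]
contact_force: [0.2, -0.1, -0.2]
finger_gap: 0.464
```

Run:
```python
from h import *
o=bot.get_obs(); print(o['time'],o['ee_pos'],yaw_now(),o['contact_force'],o['finger_gap'])
im=bot.capture('side'); cv2.imwrite("pics/s7c.png",cv2.resize(im[110:250,260:420,::-1],None,fx=5,fy=5,interpolation=cv2.INTER_CUBIC)[:600])
im=bot.capture('wrist'); cv2.imwrite('pics/w7c.png',cv2.resize(im[150:330,230:430,::-1],None,fx=3,fy=3,interpolation=cv2.INTER_CUBIC)[:600])
```

```text
16.475 [ 0.63927638 -0.06700806  0.17580558] 10.09179252835284 [ 0.18236348 -0.06570671 -0.16181266] 0.46352430929530086
```

View pics/s7c.png

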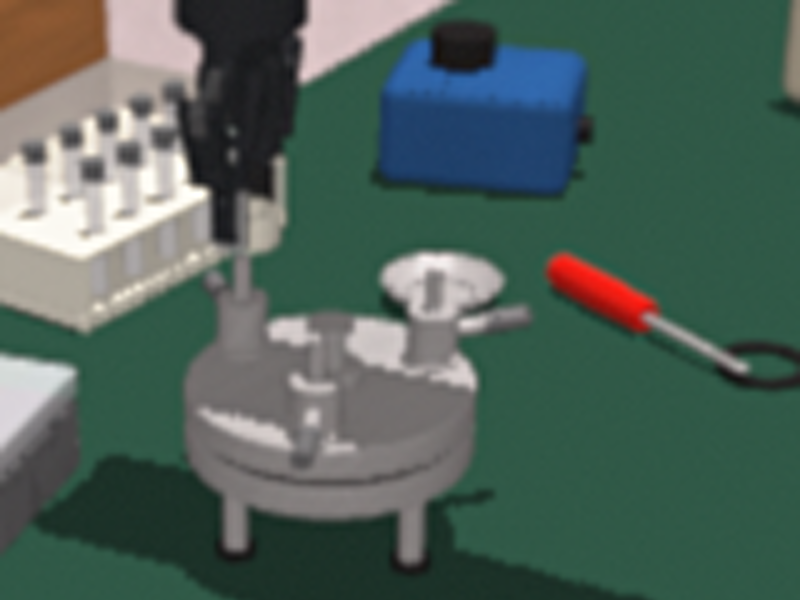

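View pics/w7c.png

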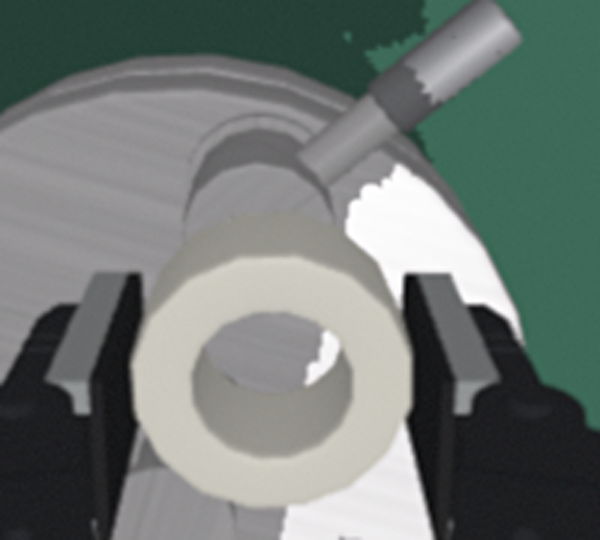

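Run:
```python
from h import *
o=bot.get_obs(); print(o['time'],o['ee_pos'],yaw_now(),o['contact_force'],o['dq'].round(3)); print(rel([.6395,-.065,.145],10))
```

```text
16.575 [ 0.63990358 -0.06702269  0.17712219] 10.090525175715007 [ 0.14519482  0.3216569  -0.62503783] [ 0.001 -0.007 -0.    -0.008 -0.001  0.002 -0.   ]
(array([-0.0001, -0.0021,  0.0321]), array([ 0. , -0. ,  0.1]))
```

send_rows([
  [0, -0.002, 0.006, 0, 0, 0, -1],
  [0, -0.002, 0.012, 0, 0, 0, -1],
  [0, -0.002, 0.018, 0, 0, 0, -1],
  [0, -0.002, 0.024, 0, 0, 0, -1],
  [0, -0.002, 0.029, 0, 0, 0, -1],
  [0, -0.002, 0.029, 0, 0, 0, -1],
])

```text
time: 17.32
ee_pos: [0.6392, -0.0651, 0.1474]
tool_rot: [-0.0, 0.996, 0.088, -0.0]
contact_force: [-0.4, -0.1, -0.2]
finger_gap: 0.456
```

Run:
```python
from h import *
o=bot.get_obs(); print(o['time'],o['ee_pos'],yaw_now(),o['contact_force'],o['finger_gap'])
im=bot.capture('wrist'); cv2.imwrite('pics/w8c.png',cv2.resize(im[150:330,230:430,::-1],None,fx=3,fy=3,interpolation=cv2.INTER_CUBIC)[:600])
print(rel([.6395,-.065,.1405],10))
```

```text
17.325 [ 0.6391953  -0.06505259  0.14740281] 10.094116115850229 [-0.40799022 -0.11289751 -0.17270031] 0.45602939019759026
(array([ 0.0001, -0.    ,  0.0073]), array([-0. ,  0. ,  0.1]))
```

View pics/w8c.png

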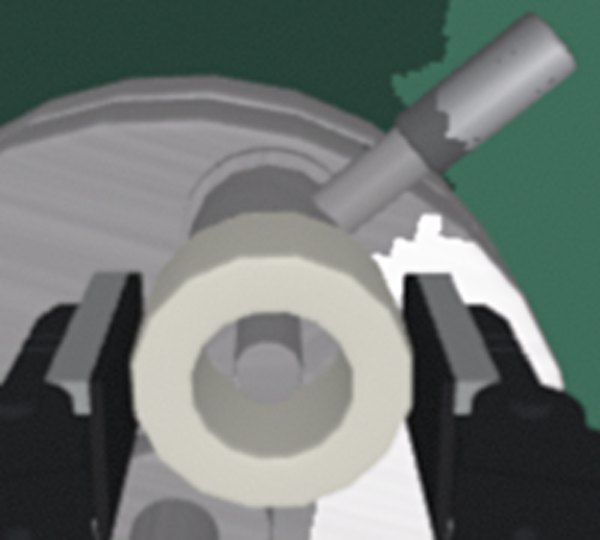

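send_rows([
  [0, 0, 0.003, 0, 0, 0, -1],
  [0, 0, 0.005, 0, 0, 0, -1],
  [0, 0, 0.006, 0, 0, 0, -1],
  [0, 0, 0.006, 0, 0, 0, -1],
])

```text
time: 17.88
ee_pos: [0.6393, -0.0651, 0.1418]
tool_rot: [0.0, 0.996, 0.088, -0.0]
contact_force: [-0.1, 0.8, -0.6]
finger_gap: 0.456
```

send_rows([
  [0, 0, 0.0007, 0, 0, 0, -1],
  [0, 0, 0.0007, 0, 0, 0, -1],
])

```text
time: 18.12
ee_pos: [0.6394, -0.065, 0.1412]
tool_rot: [0.0, 0.996, 0.088, 0.0]
contact_force: [1.1, 0.4, -0.0]
finger_gap: 0.461
```

send_rows([
  [0, 0, 0.0008, 0, 0, 0, -1],
  [0, 0, 0.0008, 0, 0, 0, -1],
])

```text
time: 18.38
ee_pos: [0.6395, -0.065, 0.1405]
tool_rot: [0.0, 0.996, 0.088, 0.0]
contact_force: [0.0, 0.6, 0.5]
finger_gap: 0.457
```

send_rows([
  [0, 0, 0.0008, 0, 0, 0, -1],
  [0, 0, 0.0008, 0, 0, 0, -1],
])

```text
time: 18.62
ee_pos: [0.6395, -0.065, 0.1404]
tool_rot: [0.0, 0.996, 0.088, 0.0]
contact_force: [-1.8, 0.2, 5.6]
finger_gap: 0.455
```

send_rows([
  [0, 0, -0.0005, 0, 0, 0, 0.25],
  [0, 0, -0.0005, 0, 0, 0, 0.25],
  [0, 0, -0.0005, 0, 0, 0, 0.25],
  [0, 0, -0.0005, 0, 0, 0, 0.25],
])

```text
time: 19.12
ee_pos: [0.6394, -0.065, 0.14]
tool_rot: [-0.0, 0.996, 0.088, -0.0]
contact_force: [0.1, -0.0, 0.5]
finger_gap: 0.622
```

Run:
```python
from h import *
o=bot.get_obs(); print(o['time'],o['ee_pos'],yaw_now(),o['contact_force'],o['finger_gap'])
im=bot.capture('wrist'); cv2.imwrite('pics/w9c.png',cv2.resize(im[150:330,230:430,::-1],None,fx=3,fy=3,interpolation=cv2.INTER_CUBIC)[:600])
```

```text
19.125 [ 0.63937423 -0.06500641  0.1399804 ] 10.094734765743809 [ 0.10241013 -0.04344278  0.49350649] 0.6222930692015044
```

View pics/w9c.png

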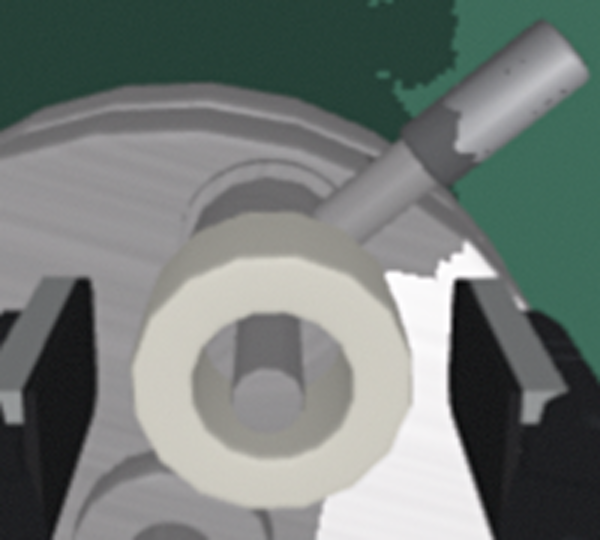

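Released, collar around the stud and flat. Retreat straight up, then away for a check.

send_rows([
  [0, 0, -0.015, 0, 0, 0, 0.25],
  [0, 0, -0.06, 0, 0, 0, 0.25],
  [0, 0, -0.12, 0, 0, 0, 0.25],
  [0, 0, -0.18, 0, 0, 0, 0.25],
  [-0.05, 0.03, -0.2, 0, 0, 0, 0.25],
  [-0.07, 0.09, -0.2, 0, 0, 0, 0.25],
  [-0.09, 0.14, -0.2, 0, 0, 0, 0.25],
  [-0.1, 0.18, -0.2, 0, 0, 0, 0.25],
])

```text
time: 20.18
ee_pos: [0.5714, -0.2625, 0.3418]
tool_rot: [0.001, 0.996, 0.087, 0.001]
contact_force: [0.0, 0.5, 0.3]
finger_gap: 0.627
```

send_rows([
  [0, 0.05, 0, 0, 0, 0, 0.25],
  [0, 0.05, 0, 0, 0, 0, 0.25],
  [0, 0.05, 0, 0, 0, 0, 0.25],
])

```text
time: 20.55
ee_pos: [0.5815, -0.3084, 0.3408]
tool_rot: [-0.0, 0.996, 0.088, 0.0]
contact_force: [0.8, 0.4, 0.3]
finger_gap: 0.622
```

Run:
```python
from h import *
o=bot.get_obs(); print(o['time'],o['ee_pos'],o['contact_force'],o['dq'].round(3))
im=bot.capture('side'); cv2.imwrite("pics/s10c.png",cv2.resize(im[110:250,260:420,::-1],None,fx=5,fy=5,interpolation=cv2.INTER_CUBIC)[:600])
im=bot.capture('top'); cv2.imwrite('pics/top10.png',im[:,:,::-1]); cv2.imwrite('pics/top10c.png',cv2.resize(im[145:245,305:415,::-1],None,fx=5,fy=5,interpolation=cv2.INTER_CUBIC)[:600])
```

```text
20.55 [ 0.58146547 -0.3083916   0.3408474 ] [0.8284139  0.41568798 0.25614276] [-0.015 -0.013 -0.014  0.012 -0.002 -0.004  0.   ]
```

View pics/s10c.png

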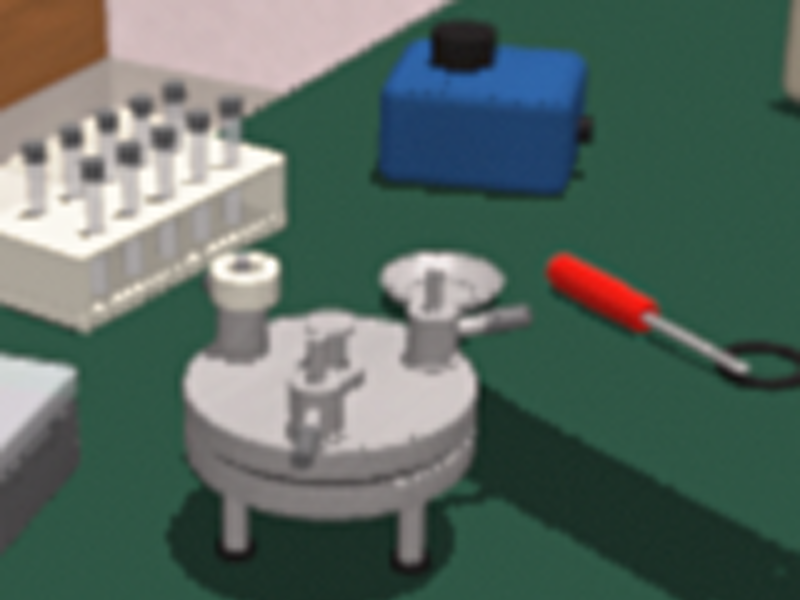

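View pics/top10.png

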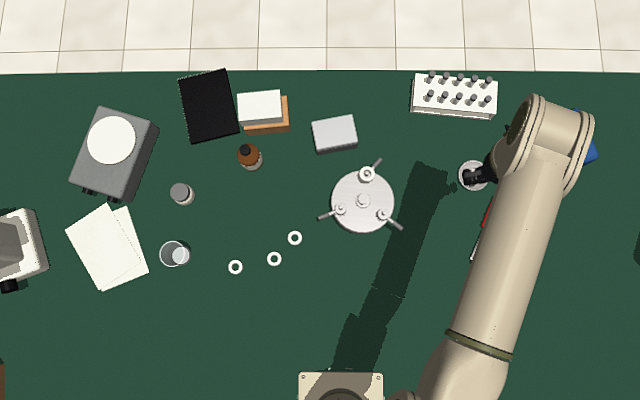

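View pics/top10c.png

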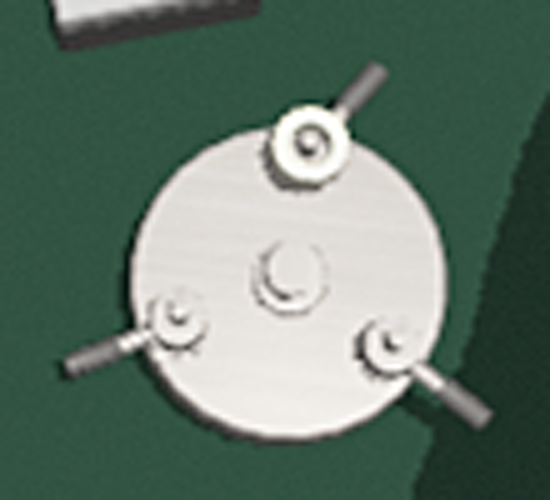

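Run:
```python
from h import *
C=cam('top'); g=atz(C,305+362/5-.4,145+90/5-.4,.122)[:2]; d=g-P
print(g,np.hypot(*d),np.degrees(np.arctan2(d[1],d[0])))
bot.job_done()
```

```text
[ 0.67758746 -0.09661695] 0.04911669003206499 -40.06910123763287
the job is handed in; nothing more can be done
```

The loose nut is tightened, the collar is on its stud, and the job was handed in at about 21 s.

**Nut:** I tried the far nut first (the one farthest from the robot) and it gave at about 4 N, so I left the other two alone. With closed fingers I turned it clockwise about 33° until it came up firm. I pushed it up to 13.3 N square to the lever, about 15.5 N in all. That is slightly over the 12 N asked and well under the 25 N limit. After release, the top picture put the lever at about -40° (it started near -7°), so it stayed where it came up firm.

**Collar:** I picked up the white ring farthest from the base, lowered it over that nut's stud until it touched the hub at about 5.6 N, and let go. The wrist, side and top pictures show it lying flat on the hub with the stud inside it.

**Bench:** The arm is clear and touching nothing. The three look-alike rings and the other things on the bench looked unmoved in the last pictures. The arm hid part of the dish and the screwdriver from above, but the side picture shows both in place. No check failed or disagreed.

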